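Fit the D-bore knob to the live channel and hold it pressed in

TASK

The twin speed controller on the sanding bench has two press-and-hold controls that share one loose knob, so that nobody runs a tool by chance. Take the knob, turn it so that the flat in its bore matches the flat of the shaft, push it fully home on the shaft of the channel whose green lamp is lit, press it in to the stop and keep it pressed: the program finishes while the robot is still holding the knob pressed in. Do not press the other control, and leave the rotary tool, the paper cup and the wooden stars where they are.

Things in the scene. Friction and masses are not known exactly. Their poses are not given: they have to be found in the camera images.
- controller: blue control box, 160 x 260 x 72 mm (x, y, z), fixed to the bench, yaw within 12 degrees. Origin: centre of its underside; x across its depth, away from the robot at yaw 0, y along its width, to the left. Its flat panel is 72 mm above the bench. The shafts stand at x, y = (-5, +65) mm (left) and (-5, -65) mm (right); a low red mains rocker lies between the lamps
- left_tip (a point): centre of the top end of the left (+y) control's upright steel D-shaft: 14 mm diameter, one flat 2 mm from the axis, 1.5 mm chamfer at the top, standing 22 mm above the panel. z up; x points out through the flat, which is painted white; the white line on the black dial disc (40 mm wide, 1.5 mm thick) round the shaft's foot points the same way
- left_turn (a joint): rotation of the left (+y) shaft with its dial disc, rad, counter-clockwise positive seen from above; at 0 the flat looks along the controller's +x. Stays where it is left (friction about 0.015 N m)
- left_press (a joint): how far the left (+y) shaft is pressed down, m: 0 when out, 0.004 at its stop. A spring pushes it back out: it begins to move at 4 N and needs 8 N at the stop
- right_tip (a point): centre of the top end of the right (-y) control's upright steel D-shaft: 14 mm diameter, one flat 2 mm from the axis, 1.5 mm chamfer at the top, standing 22 mm above the panel. z up; x points out through the flat, which is painted white; the white line on the black dial disc (40 mm wide, 1.5 mm thick) round the shaft's foot points the same way
- right_turn (a joint): rotation of the right (-y) shaft with its dial disc, rad, counter-clockwise positive seen from above; at 0 the flat looks along the controller's +x. Stays where it is left (friction about 0.015 N m)
- right_press (a joint): how far the right (-y) shaft is pressed down, m: 0 when out, 0.004 at its stop. A spring pushes it back out: it begins to move at 4 N and needs 8 N at the stop
- lamp_lit: the pilot lamp that is lit (bright green dome, 26 mm bezel, 13 mm high) on the controller's panel, 55 mm behind (controller +x) the shaft of the channel that is live, which may be the left or the right. Origin: centre of its underside, on the panel. Fixed
- lamp_dark: the pilot lamp that is off (dark green dome), same size, 55 mm behind the shaft of the other channel. Fixed
- knob_center (a point): centre of the loose black knob (about 60 g, 40 mm high, upright on the bench), 20 mm above its underside. Lower 16 mm: round skirt, 46 mm wide, 39 at its top; above it the pointer bar to grip: 39 mm long (x), 14 wide (y), 24 high. z up; x runs along the white pointer line on the bar's top, from the middle to its +x end. The bore's flat is on this +x side: knob x must point as shaft x
- knob_seat (a point): inner end of the knob's bore, on its axis, 14 mm above its underside. The bore opens downwards: 15.4 mm diameter, flat 2.7 mm from the axis (0.7 mm clearance all round), its first 2 mm about 1 mm wider. With the knob home this point is at the shaft's tip, and the underside 8 mm above the panel (4 mm when pressed to the stop)
- knob_pointer (a point): outer top end of the knob's white pointer line: 19.5 mm along knob x from its axis, 40 mm above its underside
- rotary_tool_center (a point): middle of the green and black hand-held rotary tool lying on the bench to the left of the controller, about 200 mm long, 46 mm thick; bystander
- paper_cup_center (a point): middle of the white paper cup, 77 mm wide at the rim, 92 mm high, standing on the bench; bystander
- star_a_center (a point): middle of a loose six-pointed wooden star, 54 mm across, 20 mm thick; bystander
- star_b_center (a point): middle of the other loose wooden star, same size; bystander
Mind the look-alikes: they are no part of the job. What is meant by the part that bears knob_center is not purple or red, and is the larger of those in its own colour.

How it is judged:
On the way, in this order (a step that is already met when the one before it is completed fails the run):
1. the knob has been lifted off the bench (height (world z) of knob_center above 0.05 m), for 0.1 s.
2. the knob is home, flat to flat, on the lit channel's shaft and pressed in to the stop (((horizontal distance between lamp_lit and left_tip below 0.09 m and distance between knob_seat and left_tip below 0.003 m and angle between knob_center's own z axis and vertical below 0.12 rad and angle between the x axis of knob_center and the x axis of left_tip, either way round below 0.4 rad and x of knob_pointer in the frame of left_tip above 0.012 m and value of joint left_press above 0.003 m) or (horizontal distance between lamp_lit and right_tip below 0.09 m and distance between knob_seat and right_tip below 0.003 m and angle between knob_center's own z axis and vertical below 0.12 rad and angle between the x axis of knob_center and the x axis of right_tip, either way round below 0.4 rad and x of knob_pointer in the frame of right_tip above 0.012 m and value of joint right_press above 0.003 m))), for 0.5 s.
At the end, for the whole second after the job is handed in: Through the last second the knob is home on the shaft by the lit lamp (bore end within 3 mm of the shaft tip, tilt under 0.12 rad, pointer along the flat within 0.4 rad), that control is pressed in over 3 of its 4 mm, and the fingers still bear on the knob with over 3 N (((horizontal distance between lamp_lit and left_tip below 0.09 m and distance between knob_seat and left_tip below 0.003 m and angle between knob_center's own z axis and vertical below 0.12 rad and angle between the x axis of knob_center and the x axis of left_tip, either way round below 0.4 rad and x of knob_pointer in the frame of left_tip above 0.012 m and value of joint left_press above 0.003 m) or (horizontal distance between lamp_lit and right_tip below 0.09 m and distance between knob_seat and right_tip below 0.003 m and angle between knob_center's own z axis and vertical below 0.12 rad and angle between the x axis of knob_center and the x axis of right_tip, either way round below 0.4 rad and x of knob_pointer in the frame of right_tip above 0.012 m and value of joint right_press above 0.003 m)) and contact force between the fingers and knob above 3 N); the arm keeps its last pose, push and grip.
It fails at once if the other channel's control is pressed (more than 1.5 mm) ((horizontal distance between lamp_dark and left_tip below 0.09 m and value of joint left_press above 0.0015 m) or (horizontal distance between lamp_dark and right_tip below 0.09 m and value of joint right_press above 0.0015 m)).
It fails at once if a bystander (rotary tool, paper cup, wooden star) is moved by more than 30 mm (distance of any of rotary_tool_center, paper_cup_center, star_a_center, star_b_center from where it was at the start of the episode above 0.03 m).
It fails at once if the paper cup is tipped (angle between paper_cup_center's own z axis and vertical above 0.5 rad).
It also fails if it takes over 38 s, if anything falls off the work surface, if the arm or the gripper's body presses on something with over 40 N, if the wrist force passes 120 N, or if a joint passes its speed limit or range.

ROBOT

A 6-joint arm with a two-finger parallel gripper is mounted at the origin on the work surface. World frame = base frame: x ahead of the robot, y to its left, z up, the work surface at z = 0. Lengths are in m, angles in rad, forces in N, time in s.
With the tool pointing down it reaches from about 0.375 to 0.9 m from the base axis. Payload 3.1 kg.
Tool frame: the origin (TCP) lies between the finger pads; the fingertips stand manip.nose_length ahead of it and the grasp point (between the pads) lies 5 mm behind it (manip.nose_length is the distance from the TCP to the fingertips, in m); z points along the fingers, y is the line along which they close (so a half turn about z gives the same grasp; the last joint's range is limited). The gripper opens to 85 mm and grips with 20 to 120 N. Pads are 22 mm wide; open, the fingers measure 114 mm over their backs; the gripper's body (76 mm by 85 mm) begins 54 mm behind the grasp point. The pads swing forward as they close: fully open they stand 13 mm farther back than shut.
Start: joints at [-1.405, 0.527, 1.433, -0, 1.181, -0.178], TCP at [0.211, -0.588, 0.245] pointing down, gripper open.
Joint ranges: [-3.08, 3.08], [-0.75, 2.2], [0.22, 2.44], [-1.43, 4.57], [0, 2.65], [-2.85, 2.85]. Speed limits (rad/s): [2.79, 2.79, 3.14, 3.14, 3.14, 3.14].

INTERFACE

Orientations are given as a unit quaternion [x, y, z, w].
In Python, from station import monitor, eyes, job, manip gives the robot as it stands.
- The arm moves only by the shell command python3 -m pendant 'ROWS' [FORCE]. ROWS is JSON, a list that holds one entry, the list of rows, each a list of 7 numbers: the shift along the tool's x, y, z as a fraction of full scale, then the turn, a rotation vector about the tool's x, y, z as a fraction of full scale, then the opening, from 0 (shut) to 1 (fully open). A call has 1 to 20 rows; each row shifts and turns the commanded pose from where the row before left it, along the tool's axes as they then stand; what a row does not reach is not made up. Full scale, the value 1, is 800 mm for a shift and 0.12 rad for a turn. A row lasts 1/10 s, in which the tool goes at most 50 mm and 8.59 degrees, less where a joint would pass 70% of its speed; a pose out of reach is approached as far as the arm can. A call with a number of a shift or a turn outside -1 to 1 is refused whole. A call with a gripper value outside its range is refused whole. The fingers move at their own pace and stop on an object; FORCE is the grip in N (left out, the last holds). Time passes only in rows, so rows that do not move let the fingers close. It gives the time, the measured TCP pose, the force, the opening and the grip force at its end, in the units of the state.
- monitor.sense(): the state, without advancing time (a new reading comes with each control period).
- eyes.snapshot(name): name is "scene" or "top"; returns a dict with "pixels" (420x560x3 uint8, red, green, blue), "depth" (420x560 float32, m along the optical axis (not along the pixel's ray), 0 where there is no reading), "intrinsics" (3x3 intrinsics, pixels), "eye" and "attitude" of the camera in the world. Camera axes: x right, y down, z forward; pixel columns grow to the right and rows downward; lengths in m; the calibration is good to about 2 mm. A picture is of the moment at which its call begins.
- job.sign_off(): hands the job in; it is judged then, once.
The state is a dict: "t": time; "q": joint angles; "qd": joint speeds; "tau": joint torques, N m; "tcp_pos": TCP position; "tool_rot": TCP orientation; "force": force on the tool from outside, world axes, zero at the start; "ft_torque": the same for the moment, N m; "finger_gap": opening from 0.0 (shut) to 1.0 (fully open); "gripper_force": force on a finger pad.
Only numpy, scipy, OpenCV 4.12 (cv2) and the standard library are available. Lean on these libraries where they do the work, as an engineer would, in place of code of your own. Each camera call takes 0.05 s, during which the arm holds its last target. There are 200 camera calls.

## Working session

There is one attempt and no reset: what is moved stays moved. The work goes in short steps, Python scripts to look and compute and a shell command to move; the robot and the scene stay as the last step left them, time stands still between calls to the robot, and variables do not carry over. Pictures are saved under pics/ and viewed, at most 10 in all, crops included, and the job is handed in when it is done.

```bash
mkdir -p pics; cat > h.py <<'E'
import numpy as np,cv2
from scipy.spatial.transform import Rotation as R
from station import monitor,eyes,job,manip
def snap(n):
    s=eyes.snapshot(n); np.savez(f'{n}.npz',**s); return s
def load(n): return dict(np.load(f'{n}.npz'))
def att(s):
    a=np.array(s['attitude'],float)
    return a if a.shape==(3,3) else R.from_quat(a).as_matrix()
def p3(s,u,v,z=None):
    K=s['intrinsics'];ray=np.array([(u-K[0,2])/K[0,0],(v-K[1,2])/K[1,1],1.]);A=att(s)
    if z is None: d=s['depth'][int(round(v)),int(round(u))]
    else: d=(z-s['eye'][2])/(A@ray)[2]
    return np.array(s['eye'])+A@ray*d
def save(s,f,box=None,k=1):
    im=s['pixels'][:,:,::-1]
    if box: im=im[box[1]:box[3],box[0]:box[2]]
    cv2.imwrite('pics/'+f,cv2.resize(im,None,fx=k,fy=k,interpolation=cv2.INTER_CUBIC))
E
python3 - <<'E'
from h import *
s=snap('top');t=snap('scene')
save(s,'top.png');save(t,'scene.png')
for x in (s,t): print(x['eye'],x['attitude'],x['intrinsics'])
print(manip.nose_length,monitor.sense())
E
```

```text
[0.49648128 0.0574969  0.98401787] [-0.69716818  0.71590001 -0.02870458  0.02489475] [[393.17738612   0.         277.477292  ]
 [  0.         393.17738612 210.68153027]
 [  0.           0.           1.        ]]
[ 0.88098341 -0.54584449  0.82920029] [ 0.89436626  0.24853515 -0.0918953  -0.36040883] [[385.03615912   0.         277.11747866]
 [  0.         385.03615912 206.94722209]
 [  0.           0.           1.        ]]
0.014 {'t': 0.1, 'q': array([-1.40449000e+00,  5.28388782e-01,  1.43380777e+00,  6.53498387e-06,
        1.18141601e+00, -1.78526739e-01]), 'qd': array([-0.00012059, -0.00170573, -0.00437328,  0.00127577, -0.00144766,
        0.00063091]), 'tau': array([-4.05238088e-04, -4.43304849e+01, -1.78586125e+01, -2.10844032e-04,
        3.90495930e-03,  4.39914260e-06]), 'tcp_pos': array([ 0.21118104, -0.58756312,  0.2444112 ]), 'tool_rot': array([ 9.85172765e-01,  1.71562240e-01,  9.19256310e-06, -1.00991421e-03]), 'force': array([ 0.47029967, -0.22571922,  0.4432489 ]), 'ft_torque': array([0.03295664, 0.01661887, 0.03279159]), 'gripper_force': 0.0, 'finger_gap': 0.9985655891564191}
```

View pics/top.png

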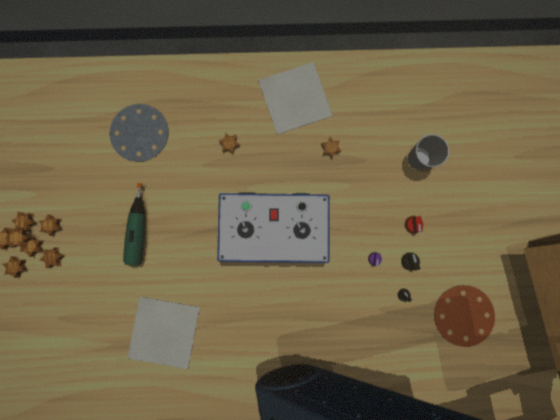

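View pics/scene.png

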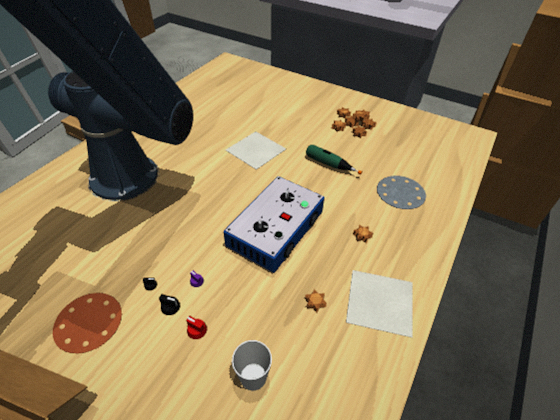

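The top view shows the lit lamp at about (246,206), so the left (+y) channel is live, with its dial at (245,230). The larger black knob is at (411,261) and the small look-alike at (404,295). I'll enlarge both areas next.

```bash
python3 - <<'E'
from h import *
s=load('top');t=load('scene')
def c(s,u,v,r,px=390):
    im=s['pixels'][v-r:v+r,u-r:u+r,::-1].astype(float)
    im=np.clip(255*(im/255)**.6,0,255).astype(np.uint8)
    return cv2.resize(im,(px,px),interpolation=cv2.INTER_CUBIC)
cv2.imwrite('pics/c1.png',np.hstack([c(s,411,261,15),c(s,245,220,26)]))
cv2.imwrite('pics/c2.png',np.hstack([c(t,171,302,20),c(t,289,199,20)]))
E
```

```text
(no output)
```

View pics/c1.png

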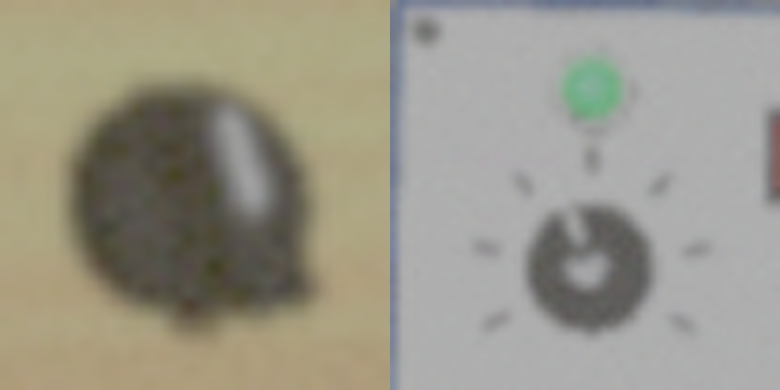

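View pics/c2.png

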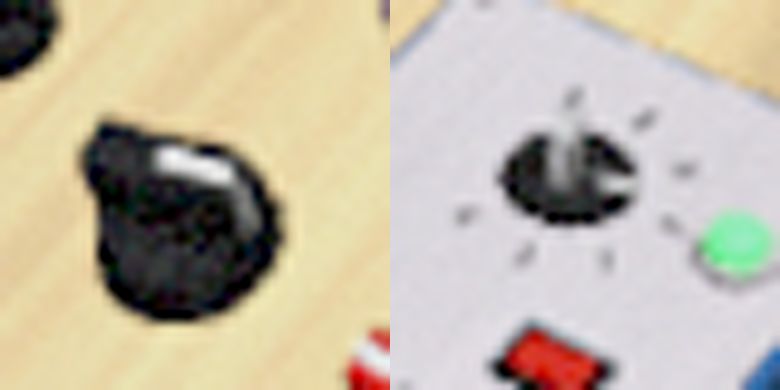

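The close-up shows the knob's pointer line running from its middle near px (415.8,262) to its +x end near (413,254). The dial centre is near (245.7,229.6) and its white line points to about (243,222). Now I'll compute the world values.

```bash
python3 - <<'E'
from h import *
s=load('top');t=load('scene')
def cr(x,y,k,u0,v0): return ((x+.5)/k-.5+u0,(y+.5)/k-.5+v0)
deg=lambda a,b:np.degrees(np.arctan2(*(b-a)[1::-1]))
# knob
for n,S,k,o,m,e in (('top',s,13,(396,246),(259,212),(220,103)),('scene',t,9.75,(151,282),(157,158),(240,180))):
    a=p3(S,*cr(*m,k,*o),.04);b=p3(S,*cr(*e,k,*o),.04);print(n,'knob mid',a,'end',b,deg(a,b),np.linalg.norm(b-a))
# dial
for n,S,k,o,m,e in (('top',s,7.5,(219,194),(200,267),(180,211)),('scene',t,9.75,(269,179),(178,178),(244,186))):
    a=p3(S,*cr(*m,k,*o),.0735);b=p3(S,*cr(*e,k,*o),.0735);print(n,'dial',a,b,deg(a,b),np.linalg.norm(b-a))
# panel rect from both, via depth
for S in (s,t):
    v,u=np.mgrid[0:420,0:560];K=S['intrinsics']
    P=np.stack([(u-K[0,2])/K[0,0],(v-K[1,2])/K[1,1],np.ones(u.shape)],-1)*S['depth'][...,None]
    W=P@att(S).T+S['eye']
    box=(W[...,0]>.35)&(W[...,0]<.65)&(W[...,1]>-.15)&(W[...,1]<.28)
    m=box&(W[...,2]>.062)&(W[...,2]<.1)
    m=m&(cv2.connectedComponentsWithStats(m.astype(np.uint8))[1]>0)
    r=cv2.minAreaRect((W[m][:,:2]*1000).astype(np.float32));print('panel',r,np.median(W[m][:,2]))
    g=S['pixels'].astype(int);gm=box&m&(g[...,1]>g[...,0]+40)&(g[...,1]>g[...,2]+25)
    vv,uu=np.nonzero(gm);print('lamp',p3(S,uu.mean(),vv.mean(),.08))
    k=(W[...,0]>.33)&(W[...,0]<.5)&(W[...,1]>-.36)&(W[...,1]<-.2)
    kb=k&(W[...,2]>.033)&(W[...,2]<.05)
    n,l,st,c=cv2.connectedComponentsWithStats(kb.astype(np.uint8))
    for i in range(1,n):
        if st[i,4]>8:
            q=W[l==i];print('blob',st[i,4],c[i],q.mean(0),cv2.minAreaRect((q[:,:2]*1000).astype(np.float32)))
E
```

```text
top knob mid [ 0.43695021 -0.2746779   0.04      ] end [ 0.45703714 -0.26855584  0.04      ] 16.95009839750215 0.020999150026195474
scene knob mid [ 0.43700012 -0.27371908  0.04      ] end [ 0.45757864 -0.26807241  0.04      ] 15.344088195419333 0.02133917989061854
top dial [0.52467122 0.12737596 0.0735    ] [0.54211773 0.1331957  0.0735    ] 18.447472791618782 0.01839158026653051
scene dial [0.52514732 0.12763603 0.0735    ] [0.54279709 0.13468643 0.0735    ] 21.774810937399803 0.019005849512005693
panel ((528.73828125, 62.076133728027344), (260.579833984375, 162.24160766601562), 87.59817504882812) 0.07261556363929794
lamp [0.57926881 0.12524074 0.08      ]
blob 109 [414.64220183 261.66055046] [ 0.43746625 -0.27264537  0.04025531] ((437.5881652832031, -273.3720397949219), (39.194061279296875, 14.215689659118652), 14.645578384399414)
panel ((529.1029052734375, 63.541969299316406), (262.1112365722656, 163.55422973632812), 87.8850326538086) 0.07313864938511916
lamp [0.58105376 0.12440836 0.08      ]
blob 116 [167.46551724 298.14655172] [ 0.43922617 -0.27350344  0.03995479] ((438.8921203613281, -272.1676330566406), (39.08336639404297, 15.07120132446289), 13.766274452209473)
```

```bash
cat >> h.py <<'E'
def plan(p,yaw):
    st=monitor.sense();M=R.from_quat(st['tool_rot']).as_matrix()
    G=np.array([[np.cos(yaw),np.sin(yaw),0],[np.sin(yaw),-np.cos(yaw),0],[0,0,-1]])
    print('t',round(st['t'],2),'pos',st['tcp_pos'].round(4),'yaw',np.degrees(np.arctan2(M[1,0],M[0,0])).round(2),'F',st['force'].round(1),'gap',round(st['finger_gap'],3),round(st['gripper_force'],1))
    print('shift units',(M.T@(np.array(p)-st['tcp_pos'])/.8).round(4),'turn units',(R.from_matrix(M.T@G).as_rotvec()/.12).round(3))
E
python3 - <<'E'
from h import *
plan([.4375,-.2735,.12],np.radians(15.5))
E
```

```text
t 0.1 pos [ 0.2112 -0.5876  0.2444] yaw 19.76 F [ 0.5 -0.2  0.4] gap 0.999 0.0
shift units [ 0.3989 -0.2735  0.1562] turn units [-0.017 -0.002  0.619]
```

```bash
python3 -m pendant '[[[0.0363,-0.0249,0.006,0,0,0,1],[0.0363,-0.0249,0.006,0,0,0,1],[0.0363,-0.0249,0.006,0,0,0,1],[0.0363,-0.0249,0.006,0,0,0,1],[0.0363,-0.0249,0.014,0,0,0,1],[0.0363,-0.0249,0.014,0,0,0,1],[0.0363,-0.0249,0.014,0,0,0,1],[0.0363,-0.0249,0.02,0,0,0,1],[0.0363,-0.0249,0.02,0,0,0,1],[0.0363,-0.0249,0.02,0,0,0,1],[0.0363,-0.0249,0.02,0,0,0,1],[0,0,0,0,0,0.6,1],[0,0,0,0,0,0,1]]]'
python3 - <<'E'
from h import *
plan([.4375,-.2735,.034],np.radians(15.5))
E
```

```text
t: 1.4
tcp_pos: [0.438, -0.2726, 0.1277]
tool_rot: [0.991, 0.137, -0.001, -0.001]
force: [0.0, -0.8, 0.3]
finger_gap: 0.999
gripper_force: 0.0
t 1.4 pos [ 0.438  -0.2726  0.1277] yaw 15.77 F [ 0.  -0.8  0.3] gap 0.999 0.0
shift units [-0.0008  0.0011  0.1171] turn units [-0.014  0.009  0.04 ]
```

```bash
python3 -m pendant '[[[-0.0008,0.0011,0.03,0,0,0.04,1],[0,0,0.03,0,0,0,1],[0,0,0.03,0,0,0,0.6],[0,0,0.018,0,0,0,0.4],[0,0,0.009,0,0,0,0.4],[0,0,0,0,0,0,0.4],[0,0,0,0,0,0,0.4]]]'
python3 - <<'E'
from h import *
plan([.4375,-.2735,.034],np.radians(15.5))
s=snap('scene');save(s,'g1.png',(100,220,260,340),5)
E
```

```text
t: 2.1
tcp_pos: [0.4377, -0.2757, 0.0354]
tool_rot: [0.991, 0.134, 0.0, 0.0]
force: [0.6, -0.4, -0.2]
finger_gap: 0.4
gripper_force: 0.0
t 2.1 pos [ 0.4377 -0.2757  0.0354] yaw 15.35 F [ 0.6 -0.4 -0.2] gap 0.4 0.0
shift units [ 0.0005 -0.0027  0.0018] turn units [ 0.008 -0.004 -0.022]
```

View pics/g1.png

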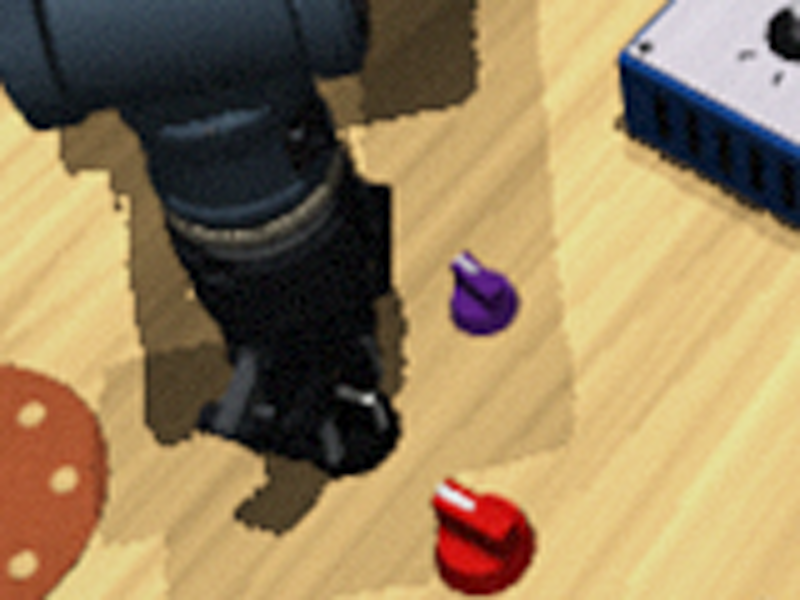

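The picture shows the fingers straddling the bar (knob at about (360,430) in the crop), with nothing else between them. I'll correct by 2 mm and close.

```bash
python3 -m pendant '[[[0,-0.0027,0.001,0,0,0,0.4],[0,0,0,0,0,0,0],[0,0,0,0,0,0,0],[0,0,0,0,0,0,0],[0,0,0,0,0,0,0],[0,0,0,0,0,0,0]]]' 80
python3 - <<'E'
from h import *
plan([.4375,-.2735,.034],np.radians(15.5))
E
```

```text
t: 2.75
tcp_pos: [0.437, -0.2729, 0.0349]
tool_rot: [0.991, 0.134, 0.0, 0.0]
force: [-0.7, 0.4, 6.1]
finger_gap: 0.143
gripper_force: 79.5
t 2.75 pos [ 0.437  -0.2729  0.0349] yaw 15.37 F [-0.7  0.4  6.1] gap 0.143 79.5
shift units [0.0004 0.0009 0.0012] turn units [ 0.004 -0.003 -0.019]
```

```bash
python3 -m pendant '[[[0,0,-0.01,0,0,0,0],[0,0,-0.03,0,0,0,0],[0,0,-0.045,0,0,0,0],[0,0,-0.045,0,0,0,0],[0,0,-0.045,0,0,0,0],[0,0,-0.03,0,0,0,0],[0,0,0,0,0,0,0]]]'
python3 - <<'E'
from h import *
plan([.5255,.1276,.18],np.radians(20))
E
```

```text
t: 3.45
tcp_pos: [0.4386, -0.2744, 0.202]
tool_rot: [0.991, 0.134, 0.003, 0.003]
force: [0.3, -0.1, -0.8]
finger_gap: 0.143
gripper_force: 78.9
t 3.45 pos [ 0.4386 -0.2744  0.202 ] yaw 15.38 F [ 0.3 -0.1 -0.8] gap 0.143 78.9
shift units [ 0.2378 -0.4559  0.0251] turn units [ 0.064 -0.034 -0.673]
```

```bash
python3 -m pendant '[[[0.01,-0.019,0,0,0,0,0],[0.0182,-0.035,0,0,0,0,0],[0.0182,-0.035,0,0,0,0,0],[0.0182,-0.035,0,0,0,0,0],[0.0182,-0.035,0,0,0,0,0],[0.0182,-0.035,0,0,0,0,0],[0.0182,-0.035,0,0,0,0,0],[0.0182,-0.035,0,0,0,0,0],[0.0182,-0.035,0,0,0,0,0],[0.0182,-0.035,0,0,0,0,0],[0.0182,-0.035,0,0,0,0,0],[0.0182,-0.035,0,0,0,0,0],[0.0182,-0.035,0,0,0,0,0],[0.009,-0.018,0.02,0,0,-0.3,0],[0,0,0,0,0,-0.37,0],[0,0,0,0,0,0,0],[0,0,0,0,0,0,0]]]'
python3 - <<'E'
from h import *
plan([.5255,.1276,.145],np.radians(20))
E
```

```text
t: 5.15
tcp_pos: [0.5219, 0.1304, 0.1809]
tool_rot: [0.985, 0.173, -0.002, -0.0]
force: [-0.0, -0.1, 0.2]
finger_gap: 0.144
gripper_force: 78.9
t 5.15 pos [0.5219 0.1304 0.1809] yaw 19.94 F [-0.  -0.1  0.2] gap 0.144 78.9
shift units [0.0032 0.0049 0.0448] turn units [-0.009  0.025 -0.009]
```

```bash
python3 -m pendant '[[[0.0032,0.0049,0.02,-0.009,0.025,0,0],[0,0,0.025,0,0,0,0],[0,0,0.002,0,0,0,0],[0,0,0,0,0,0,0]]]'
python3 - <<'E'
from h import *
plan([.5255,.1276,.142],np.radians(20))
s=snap('scene');save(s,'h1.png',(240,130,360,220),6.6)
E
```

```text
t: 5.55
tcp_pos: [0.5265, 0.1268, 0.1442]
tool_rot: [0.985, 0.173, 0.001, 0.0]
force: [-0.1, -1.2, -0.3]
finger_gap: 0.141
gripper_force: 78.8
t 5.55 pos [0.5265 0.1268 0.1442] yaw 19.89 F [-0.1 -1.2 -0.3] gap 0.141 78.8
shift units [-0.0008 -0.0013  0.0027] turn units [ 0.004 -0.011 -0.015]
```

View pics/h1.png

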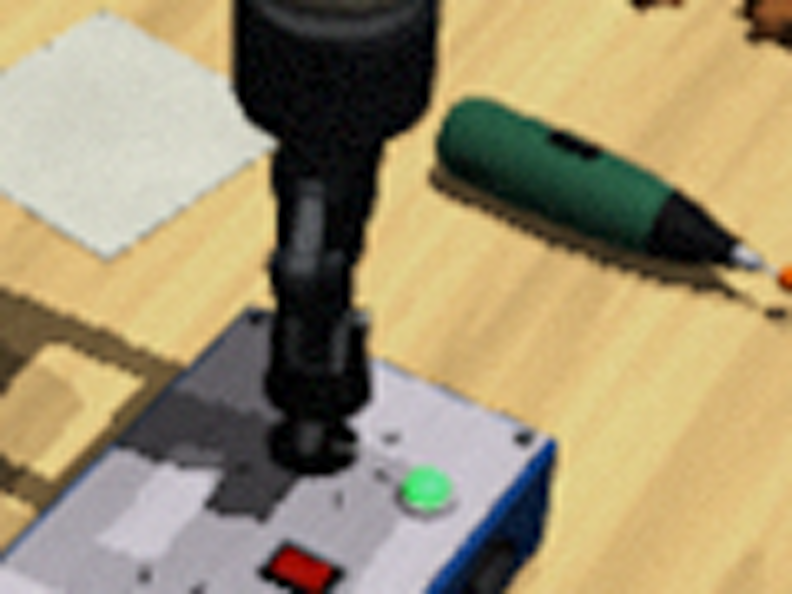

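The knob hangs above the shaft, with its skirt at crop (266–372, ~390) and the dial at (312,440). I'll fit its centre with a projected silhouette.

```bash
python3 - <<'E'
from h import *
from scipy.optimize import least_squares
S=load('scene');K=S['intrinsics'];A=att(S)
def proj(P):
    c=(P-S['eye'])@A;return c[:,:2]/c[:,2:]*[K[0,0],K[1,1]]+[K[0,2],K[1,2]]
th=np.linspace(0,6.283,200)
def circ(x,y,z,r):
    p=proj(np.c_[x+r*np.cos(th),y+r*np.sin(th),np.full(200,z)]);return p.min(0).round(2),p.max(0).round(2)
st=monitor.sense()['tcp_pos'];zb=st[2]-.0349
print('skirt expected',circ(st[0],st[1],zb,.023),'dial exp',circ(.5252,.1276,.0735,.02))
q=lambda x,y:(x/6.6+240,y/6.6+130)
print('skirt seen',q(266,0)[0],q(372,418),'dial seen',q(266,475),q(357,475))
v,u=np.mgrid[150:220,260:310]
P=np.stack([(u-K[0,2])/K[0,0],(v-K[1,2])/K[1,1],np.ones(u.shape)],-1)*S['depth'][150:220,260:310][...,None]
W=(P@A.T+S['eye']).reshape(-1,3)
m=(abs(W[:,2]-zb-.008)<.006)&(np.hypot(W[:,0]-st[0],W[:,1]-st[1])<.032);Q=W[m]
f=lambda c:np.hypot(Q[:,0]-c[0],Q[:,1]-c[1])-(.023-(Q[:,2]-zb)*.0035/.016)
r=least_squares(f,st[:2],loss='soft_l1',f_scale=.001);print(len(Q),'knob fit',r.x,np.std(r.fun))
sh=W[(W[:,2]>.078)&(W[:,2]<.092)&(np.hypot(W[:,0]-.525,W[:,1]-.1275)<.015)];print('shaft pts',len(sh),sh.mean(0))
dd=W[(abs(W[:,2]-.0735)<.004)&(np.hypot(W[:,0]-.525,W[:,1]-.1275)<.02)];print(len(dd))
E
```

```text
skirt expected (array([279.26, 181.97]), array([296.21, 193.65])) dial exp (array([279.64, 191.82]), array([294.  , 201.95]))
skirt seen 280.3030303030303 (296.3636363636364, 193.33333333333334) dial seen (280.3030303030303, 201.96969696969697) (294.0909090909091, 201.96969696969697)
65 knob fit [0.52762788 0.12747509] 0.0014090969204411112
shaft pts 15 [0.52584749 0.12498206 0.08314582]
86
```

```bash
python3 -m pendant '[[[-0.0014,-0.0015,0.008,0,0,0,0],[0,0,0.007,0,0,0,0],[0,0,0,0,0,0,0],[0,0,0,0,0,0,0]]]'
python3 - <<'E'
from h import *
plan([.525,.1275,.128],np.radians(20))
E
```

```text
t: 6.0
tcp_pos: [0.5255, 0.1279, 0.1325]
tool_rot: [0.985, 0.173, 0.001, 0.0]
force: [-1.0, -0.4, -0.7]
finger_gap: 0.137
gripper_force: 78.8
t 6.0 pos [0.5255 0.1279 0.1325] yaw 19.96 F [-1.  -0.4 -0.7] gap 0.137 78.8
shift units [-0.0008  0.0002  0.0056] turn units [ 0.008 -0.023 -0.006]
```

```bash
python3 -m pendant '[[[-0.0005,0,0.0025,0,0,0,0],[0,0,0.0025,0,0,0,0],[0,0,0,0,0,0,0]]]'; python3 -m pendant '[[[0,0,0.0025,0,0,0,0],[0,0,0.0025,0,0,0,0],[0,0,0,0,0,0,0]]]'
```

```text
t: 6.3
tcp_pos: [0.5251, 0.1277, 0.1283]
tool_rot: [0.985, 0.173, 0.001, 0.0]
force: [-0.0, 0.2, -1.5]
finger_gap: 0.146
gripper_force: 78.8
t: 6.6
tcp_pos: [0.525, 0.1279, 0.1243]
tool_rot: [0.985, 0.173, 0.001, 0.0]
force: [1.1, 1.0, -1.7]
finger_gap: 0.145
gripper_force: 78.9
```

```bash
python3 -m pendant '[[[0,0,0.0025,0,0,0,0],[0,0,0.0025,0,0,0,0],[0,0,0,0,0,0,0]]]'; python3 -m pendant '[[[0,0,0.0025,0,0,0,0],[0,0,0.0025,0,0,0,0],[0,0,0,0,0,0,0]]]'
```

```text
t: 6.9
tcp_pos: [0.5249, 0.1279, 0.1201]
tool_rot: [0.985, 0.173, 0.001, 0.0]
force: [-1.2, 2.1, -1.2]
finger_gap: 0.145
gripper_force: 78.7
t: 7.2
tcp_pos: [0.5249, 0.1279, 0.1162]
tool_rot: [0.985, 0.173, 0.001, 0.0]
force: [-1.2, 3.0, -1.8]
finger_gap: 0.144
gripper_force: 78.7
```

Sliding on freely. The next steps should meet the spring near TCP z 0.115.

```bash
python3 -m pendant '[[[0,0,0.0025,0,0,0,0],[0,0,0.0012,0,0,0,0],[0,0,0,0,0,0,0]]]'; python3 -m pendant '[[[0,0,0.0025,0,0,0,0],[0,0,0,0,0,0,0],[0,0,0,0,0,0,0]]]'
```

```text
t: 7.5
tcp_pos: [0.5251, 0.1279, 0.1137]
tool_rot: [0.985, 0.173, 0.001, 0.0]
force: [-2.4, 2.5, 4.2]
finger_gap: 0.138
gripper_force: 79.4
t: 7.8
tcp_pos: [0.5251, 0.1279, 0.1118]
tool_rot: [0.985, 0.173, 0.001, 0.0]
force: [-2.8, 3.6, 5.8]
finger_gap: 0.146
gripper_force: 79.7
```

```bash
python3 -m pendant '[[[0,0,0.0018,0,0,0,0],[0,0,0,0,0,0,0],[0,0,0,0,0,0,0]]]'; python3 -m pendant '[[[0,0,0.0015,0,0,0,0],[0,0,0,0,0,0,0],[0,0,0,0,0,0,0]]]'
```

```text
t: 8.1
tcp_pos: [0.5251, 0.1279, 0.1108]
tool_rot: [0.985, 0.173, 0.002, 0.0]
force: [-3.9, 3.6, 7.5]
finger_gap: 0.142
gripper_force: 80.2
t: 8.4
tcp_pos: [0.5252, 0.1279, 0.1106]
tool_rot: [0.985, 0.173, 0.002, 0.0]
force: [-4.9, 3.4, 14.8]
finger_gap: 0.142
gripper_force: 81.2
```

The force rises steeply at z 0.1106, which is the stop. I'll hold, then check by picture.

```bash
python3 -m pendant '[[[0,0,0.0006,0,0,0,0],[0,0,0,0,0,0,0],[0,0,0,0,0,0,0],[0,0,0,0,0,0,0],[0,0,0,0,0,0,0],[0,0,0,0,0,0,0],[0,0,0,0,0,0,0],[0,0,0,0,0,0,0],[0,0,0,0,0,0,0],[0,0,0,0,0,0,0]]]'
python3 - <<'E'
from h import *
s=snap('scene');save(s,'h2.png',(240,130,360,220),6.6)
E
```

```text
t: 9.4
tcp_pos: [0.5252, 0.1279, 0.1105]
tool_rot: [0.985, 0.173, 0.002, 0.0]
force: [-6.2, 3.3, 17.6]
finger_gap: 0.145
gripper_force: 81.6
```

View pics/h2.png

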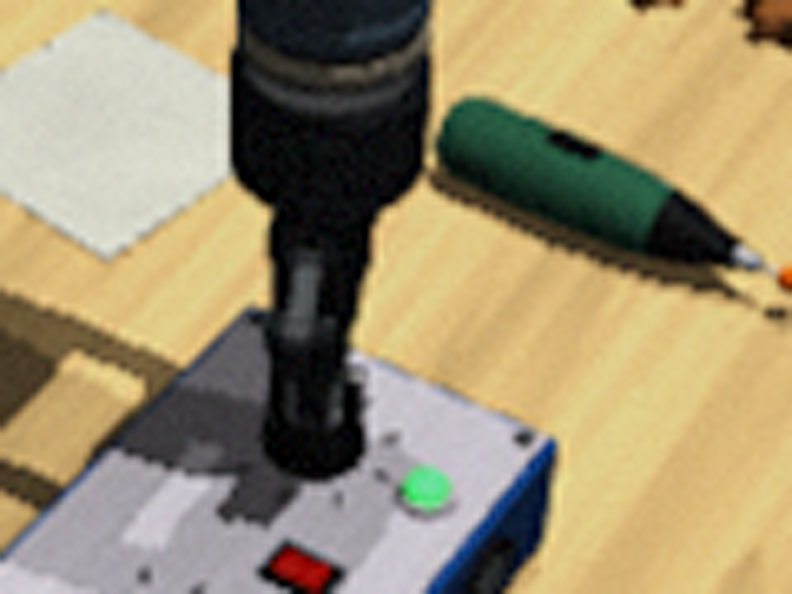

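The knob sits down on the panel over the dial, with its skirt at crop (265–362, ~460), upright and held. The height and force agree with it being home and at the stop.

```bash
python3 -c "
from h import *
print(job.sign_off())"
```

```text
the job is handed in; nothing more can be done
None
```

I put the knob on the left shaft, the one by the lit lamp, with its pointer along the flat. I pressed it to the stop with about 17 N and handed the job in at about 9.5 s with the gripper still holding it; the sign-off gave no verdict.

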